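# Make up two clock-repair kits

## Task

Make up the two repair kits from the stock on the bench. Yellow tray: the brass barrel in the black-lined bay, the loupe in the cork bay and the red-lidded oil pot in the white bay; green tray: the steel barrel in the black-lined bay and the blue-lidded oil pot in the white bay, with nothing in its cork bay. Stand each part upright and flat on the floor of its bay, set it down without dropping it, and leave the white-lidded pot, the cleaning basket and the movement holder where they are.

Things in the scene. Friction and masses are not known exactly. Their poses are not given: they have to be found in the camera images.
- yellow_tray: fixed shallow yellow tray, 62 x 178 mm, walls 4 mm thick and 12 mm high. Three square bays 54 mm inside in a row along its y axis, told apart by their lining: black rubber (centre at y = +58 mm), brown cork (y = 0), white (y = -58 mm). Bay floors are 4 mm above the bench. Origin: centre of the underside, z up. It lies at any place and may be turned end for end
- green_tray: fixed shallow green tray, 62 x 178 mm, walls 4 mm thick and 12 mm high. Three square bays 54 mm inside in a row along its y axis, told apart by their lining: black rubber (centre at y = +58 mm), brown cork (y = 0), white (y = -58 mm). Bay floors are 4 mm above the bench. Origin: centre of the underside, z up. It lies at any place and may be turned end for end
- brass_barrel: loose clock-spring barrel of golden-brown brass, standing upright: toothed rim 44 mm diameter and 4 mm high at the foot, above it a plain drum 34 mm diameter up to 26 mm, then a dark steel arbor 8 mm diameter up to 34 mm. Grip it by the drum. About 0.13 kg. Origin: centre of the underside, z up
- steel_barrel: loose clock-spring barrel of grey steel, standing upright: toothed rim 44 mm diameter and 4 mm high at the foot, above it a plain drum 34 mm diameter up to 26 mm, then a dark steel arbor 8 mm diameter up to 34 mm. Grip it by the drum. About 0.13 kg. Origin: centre of the underside, z up
- red_pot: loose round oil pot with a red lid, standing upright: black foot 40 mm diameter and 5 mm high, then 32 mm diameter up to 30 mm (black below 13 mm, red lid above), small lid knob 10 mm diameter up to 34 mm. The lid does not come off. About 0.05 kg. Origin: centre of the underside, z up
- blue_pot: loose round oil pot with a blue lid, standing upright: black foot 40 mm diameter and 5 mm high, then 32 mm diameter up to 30 mm (black below 13 mm, blue lid above), small lid knob 10 mm diameter up to 34 mm. The lid does not come off. About 0.05 kg. Origin: centre of the underside, z up
- loupe: loose black watchmaker's loupe standing on its eyecup: foot 38 mm diameter narrowing to 30 mm diameter at 10 mm height, straight from there to the top at 34 mm, where a coated, sea-green lens 18 mm diameter shows inside a black rim. About 0.04 kg. Origin: centre of the underside, z up
- white_pot: loose round oil pot with a white lid, standing upright: black foot 40 mm diameter and 5 mm high, then 32 mm diameter up to 30 mm (black below 13 mm, white lid above), small lid knob 10 mm diameter up to 34 mm. The lid does not come off. About 0.05 kg. Origin: centre of the underside, z up; not part of any kit, stays where it is, among the stock
- basket: loose round steel cleaning basket, closed, 95 mm diameter, 46 mm high, with a 12 mm knob on top up to 54 mm; stands beyond the trays and stays there. Origin: centre of the underside
- holder: loose black round movement holder, 46 mm diameter, 16 mm high, with a 29 mm steel watch movement on it up to 20 mm; stands to the robot's right and stays there. Origin: centre of the underside

How it is judged:
At the end, for the whole second after the job is handed in: All five parts in their named bays: centre within 12 mm of the bay centre along both tray axes, underside at most 4 mm above the bay floor, upright within 0.12 rad, released and at rest (below 0.02 m/s). White-lidded pot, basket and holder within 20 mm of their starts (x of brass_barrel in the frame of yellow_tray between -0.012 and 0.012 m and y of brass_barrel in the frame of yellow_tray between 0.046 and 0.07 m and z of each of brass_barrel, red_pot, loupe in the frame of yellow_tray below 0.008 m and angle between each of brass_barrel, red_pot, loupe, steel_barrel, blue_pot's own z axis and vertical below 0.12 rad and linear speed of each of brass_barrel, red_pot, loupe, steel_barrel, blue_pot below 0.02 m/s and x of red_pot in the frame of yellow_tray between -0.012 and 0.012 m and y of red_pot in the frame of yellow_tray between -0.07 and -0.046 m and x of loupe in the frame of yellow_tray between -0.012 and 0.012 m and y of loupe in the frame of yellow_tray between -0.012 and 0.012 m and x of steel_barrel in the frame of green_tray between -0.012 and 0.012 m and y of steel_barrel in the frame of green_tray between 0.046 and 0.07 m and z of each of steel_barrel, blue_pot in the frame of green_tray below 0.008 m and x of blue_pot in the frame of green_tray between -0.012 and 0.012 m and y of blue_pot in the frame of green_tray between -0.07 and -0.046 m and distance of each of white_pot, basket, holder from where it was at the start of the episode below 0.02 m); the robot touches nothing.
It fails at once if the white-lidded oil pot is moved by more than 20 mm (distance of white_pot from where it was at the start of the episode above 0.02 m).
It fails at once if the cleaning basket is moved by more than 20 mm (distance of basket from where it was at the start of the episode above 0.02 m).
It fails at once if the movement holder is moved by more than 20 mm (distance of holder from where it was at the start of the episode above 0.02 m).
It fails at once if a part is dropped (falls free, faster than 0.7 m/s, which takes 25 mm) ((linear speed of brass_barrel above 0.7 m/s and contact force between the fingers and brass_barrel below 0.01 N) or (linear speed of red_pot above 0.7 m/s and contact force between the fingers and red_pot below 0.01 N) or (linear speed of loupe above 0.7 m/s and contact force between the fingers and loupe below 0.01 N) or (linear speed of steel_barrel above 0.7 m/s and contact force between the fingers and steel_barrel below 0.01 N) or (linear speed of blue_pot above 0.7 m/s and contact force between the fingers and blue_pot below 0.01 N)).
It also fails if it takes over 115 s, if anything falls off the work surface, if the arm or the gripper's body presses on something with over 40 N, if the wrist force passes 120 N, or if a joint passes its speed limit or range.

## Robot

A 7-joint arm with a two-finger parallel gripper is mounted at the origin on the work surface. World frame = base frame: x ahead of the robot, y to its left, z up, the work surface at z = 0. Lengths are in m, angles in rad, forces in N, time in s.
With the tool pointing down it reaches from about 0.4 to 0.875 m from the base axis. Payload 6.5 kg.
Tool frame: the origin (TCP) lies on the front face of the gripper's body, between the roots of the fingers; the fingertips stand r.tip_reach ahead of it and the grasp point (between the pads) lies 54 mm ahead of it (r.tip_reach is the distance from the TCP to the fingertips, in m); z points along the fingers, y is the line along which they close (so a half turn about z gives the same grasp; the last joint's range is limited). The gripper opens to 85 mm and grips with 20 to 120 N. Pads are 22 mm wide; open, the fingers measure 114 mm over their backs; the gripper's body (76 mm by 85 mm) begins 54 mm behind the grasp point. The pads swing forward as they close: fully open they stand 13 mm farther back than shut.
Start: joints at [-1.348, 0.536, -0.004, 1.538, 0.003, 1.067, -0.071], TCP at [0.185, 0.623, 0.304] pointing down, gripper open.
Joint ranges: [-2.7, 2.7], [-0.37, 2.16], [-1.27, 1.26], [0.24, 2.4], [-1.31, 4.45], [0.19, 1.91], [-2.76, 2.76]. Speed limits (rad/s): [2.39, 2.39, 3.14, 3.14, 3.14, 3.14, 3.14].

## Interface

Orientations are given as a unit quaternion [w, x, y, z].
In Python, from bench import sensors, imaging, r gives the robot as it stands. The module is installed in compiled form; this text tells all that it offers.
- The arm moves only by the shell command python3 -m crank 'ROWS' [FORCE]. ROWS is JSON, a list that holds one entry, the list of rows, each a list of 7 numbers: the shift along the tool's x, y, z as a fraction of full scale, then the turn, a rotation vector about the tool's x, y, z as a fraction of full scale, then the opening, from -1 (shut) to 1 (fully open). In form: [[[dx, dy, dz, ax, ay, az, claw], ...]]. A call has 1 to 5 rows; each row shifts and turns the commanded pose from where the row before left it, along the tool's axes as they then stand; what a row does not reach is not made up. Full scale, the value 1, is 0.05 m for a shift and 8 degrees for a turn. A row lasts 1/10 s, in which the tool goes at most 50 mm and 8.59 degrees, less where a joint would pass 70% of its speed; a pose out of reach is approached as far as the arm can. A call with a number of a shift or a turn outside -1 to 1 is refused whole. A call with a gripper value outside its range is refused whole. The fingers move at their own pace and stop on an object; FORCE is the grip in N (left out, the last holds). Time passes only in rows, so rows that do not move let the fingers close. It gives the time, the measured TCP pose, the force, the opening and the grip force at its end, in the units of the state.
- sensors.get_state(): the state, without advancing time (a new reading comes with each control period).
- imaging.get_image(name): name is "scene" or "top"; returns the picture (384x512x3 uint8, red, green, blue); there is no depth.
- imaging.calibration(name): a dict with "camera_matrix" (3x3 intrinsics, pixels), "R" (3x3) and "t" (3): a world point X has camera coordinates R X + t. Camera axes: x right, y down, z forward; pixel columns grow to the right and rows downward; lengths in m; the calibration is good to about 2 mm. A picture is of the moment at which its call begins. calibration takes no time and is no camera call.
- r.sign_off(): hands the job in; it is judged then, once.
The state is a dict: "time": time; "joint_pos": joint angles; "qvel": joint speeds; "joint_efforts": joint torques, N m; "ee_pos": TCP position; "eef_rot": TCP orientation; "wrist_force": force on the tool from outside, world axes, zero at the start; "wrist_torque": the same for the moment, N m; "gripper_width": finger opening in m; "grasp_force": force on a finger pad.
Only numpy, scipy, OpenCV 4.12 (cv2) and the standard library are available. Lean on these libraries where they do the work, as an engineer would, in place of code of your own. Each camera call takes 0.05 s, during which the arm holds its last target. There are 200 camera calls.

## Working session

There is one attempt and no reset: what is moved stays moved. The work goes in short steps, Python scripts to look and compute and a shell command to move; the robot and the scene stay as the last step left them, time stands still between calls to the robot, and variables do not carry over. Pictures are saved under pics/ and viewed, at most 14 in all, crops included, and the job is handed in when it is done.

```bash
mkdir -p pics
python3 - <<'E'
from bench import sensors, imaging, r
import cv2, numpy as np
np.set_printoptions(precision=4,suppress=True)
for n in ("scene","top"):
    cv2.imwrite(f"pics/{n}0.png", cv2.resize(imaging.get_image(n)[:,:,::-1],(768,576),interpolation=cv2.INTER_CUBIC))
    c=imaging.calibration(n); print(n,np.array(c["camera_matrix"]),np.array(c["R"]),np.array(c["t"]))
s=sensors.get_state(); print(s, r.tip_reach)
E
```

```text
scene [[354.833    0.     258.1528]
 [  0.     354.833  187.7741]
 [  0.       0.       1.    ]] [[-0.1041  0.9945  0.0133]
 [ 0.7288  0.0854 -0.6793]
 [-0.6767 -0.061  -0.7337]] [ 0.1148 -0.4088  1.333 ]
top [[446.3118   0.     259.0108]
 [  0.     446.3118 194.9907]
 [  0.       0.       1.    ]] [[-0.007  -0.9999  0.0136]
 [-0.9935  0.0054 -0.1135]
 [ 0.1134 -0.0143 -0.9934]] [-0.0604  0.6058  1.1421]
{'time': 0.1, 'joint_pos': array([-1.3482,  0.5371, -0.0044,  1.5388,  0.0026,  1.0673, -0.0712]), 'qvel': array([ 0.0002, -0.0037, -0.0007, -0.0011,  0.0006, -0.0003, -0.    ]), 'joint_efforts': array([  0.0021, -58.4565,   1.0516, -25.9779,   0.0126,   0.0045,
        -0.    ]), 'ee_pos': array([0.185 , 0.6226, 0.3031]), 'eef_rot': array([-0.0001,  0.1439,  0.9896, -0.0008]), 'wrist_force': array([ 0.0396, -0.2361,  0.5157]), 'wrist_torque': array([-0.043 , -0.0782, -0.025 ]), 'grasp_force': 0.0, 'gripper_width': 0.08557709493393252} 0.0726
```

View pics/top0.png

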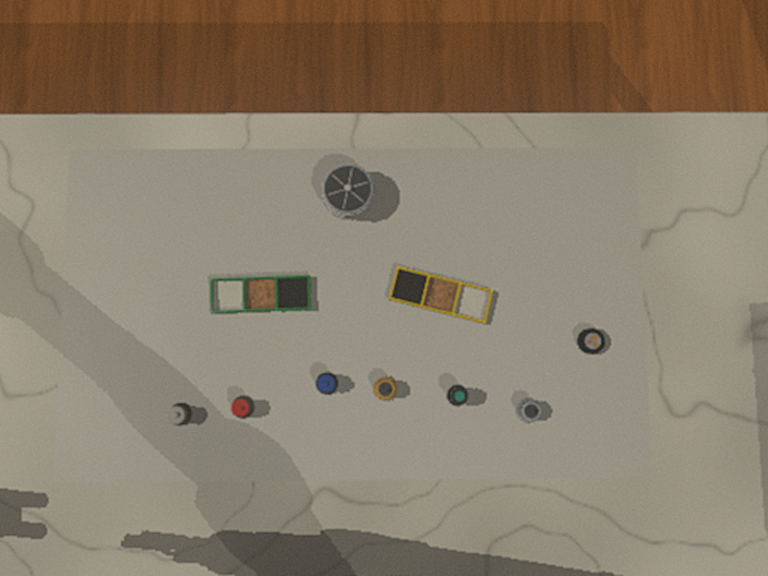

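View pics/scene0.png

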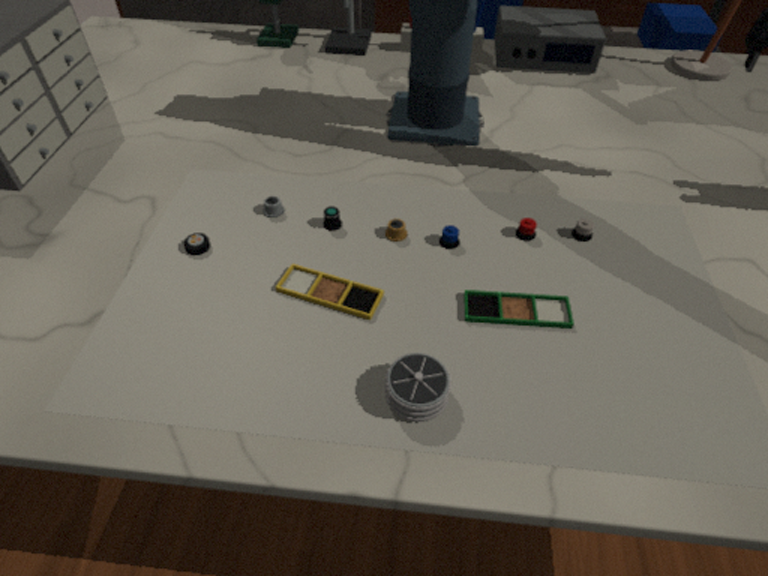

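The top view shows the stock row from left to right at about x=181 (white), 242 (red), 326 (blue), 385 (brass), 457 (loupe) and 530 (steel), at rows 383–413. The green tray is centred near (262,294) with white on the left, and the yellow tray near (441,293) with black on the left. The scene view shows the same objects mirrored, with the basket at (418,385) and the holder at (197,243).

```bash
cat > h.py <<'E'
import numpy as np, cv2
from bench import sensors, imaging, r
np.set_printoptions(precision=4,suppress=True)
C={n:{k:np.array(v) for k,v in imaging.calibration(n).items()} for n in("scene","top")}
def P(n): c=C[n]; return c["camera_matrix"]@np.c_[c["R"],c["t"]]
def ray(n,uv,z):
    """pixels (N,2) -> world xy on plane z"""
    p=P(n); H=np.c_[p[:,:2],p[:,2]*z+p[:,3]]
    return cv2.perspectiveTransform(np.float64(uv).reshape(-1,1,2),np.linalg.inv(H))[:,0]
def tri(a,b):
    X=cv2.triangulatePoints(P("scene"),P("top"),np.float64(a).reshape(2,1),np.float64(b).reshape(2,1))[:,0]; return X[:3]/X[3]
def proj(n,X): q=P(n)@np.r_[X,1]; return q[:2]/q[2]
def tray(n,im,hue,z=0.012):
    h=cv2.cvtColor(im,cv2.COLOR_RGB2HSV)
    m=cv2.inRange(h,(hue[0],hue[2],50),(hue[1],255,255))
    k,l,st,ce=cv2.connectedComponentsWithStats(m,connectivity=8)
    i=1+np.argmax(st[1:,2]*st[1:,3]*(st[1:,4]<3000)*(st[1:,1]>120))
    v,u=np.where(l==i); return (u,v,cv2.minAreaRect(np.float32(ray(n,np.c_[u,v],z)*1000)))
E
python3 - <<'E'
from h import *
im={n:imaging.get_image(n) for n in C}
for nm,hue in(("yellow",(20,32,110)),("green",(50,85,90))):
    for n in C:
        u,v,rc=tray(n,im[n],hue); print(nm,n,len(u),u.min(),u.max(),v.min(),v.max(),rc)
top=[(181,413),(242,407),(326,383),(385,388),(457,395),(530,410)]
sc=[(582,231),(527,228),(450,236),(396,229),(332,217),(273,206)]
out=np.zeros((600,800,3),np.uint8)
for j,(n,L) in enumerate((("top",top),("scene",sc))):
    for i,(x,y) in enumerate(L):
        x0,y0=round(x/1.5)-16,round(y/1.5)-16
        t=cv2.resize(im[n][y0:y0+32,x0:x0+32],(200,200),interpolation=cv2.INTER_CUBIC)
        t=cv2.convertScaleAbs(t,alpha=1.5,beta=20)
        t[:,0]=255;t[0]=255
        for k in range(0,32,8): t[:5,int(k*6.25)]=(255,0,255); t[int(k*6.25),:5]=(255,0,255)
        k=j*6+i; out[k//4*200:k//4*200+200,k%4*200:k%4*200+200]=t; print(n,i,x0,y0)
cv2.imwrite("pics/m.png",out[:,:,::-1])
E
```

```text
yellow scene 649 184 255 176 212 ((609.8260498046875, -153.94833374023438), (181.80438232421875, 70.37545013427734), 75.04487609863281)
yellow top 447 259 328 177 215 ((604.7604370117188, -157.77182006835938), (178.54696655273438, 62.541961669921875), 75.52262115478516)
green scene 301 310 381 194 216 ((610.721923828125, 168.94012451171875), (63.13040542602539, 176.63125610351562), 1.7818264961242676)
green top 274 140 206 184 207 ((607.415283203125, 165.74160766601562), (61.050289154052734, 176.8896026611328), 1.8821731805801392)
top 0 105 259
top 1 145 255
top 2 201 239
top 3 241 243
top 4 289 247
top 5 337 257
scene 0 372 138
scene 1 335 136
scene 2 284 141
scene 3 248 137
scene 4 205 129
scene 5 166 121
```

View pics/m.png

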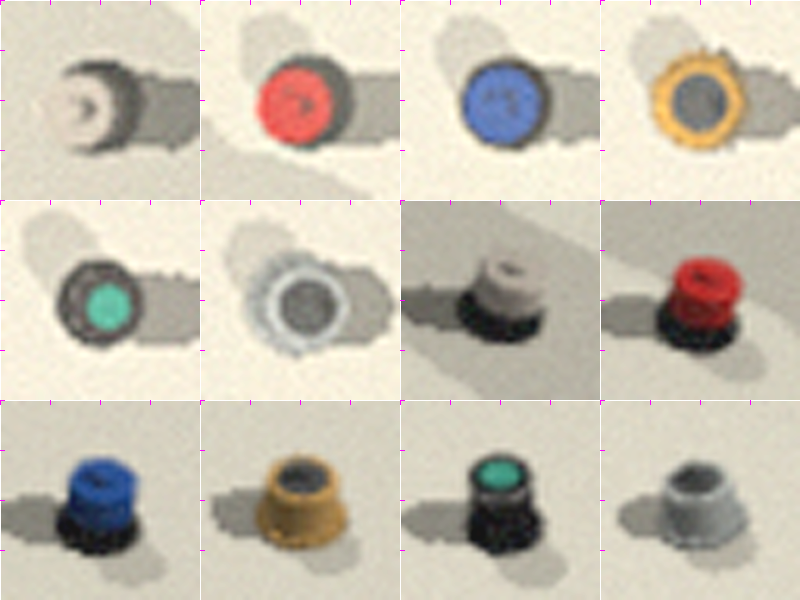

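The montage shows each part's top disc clearly in both views, so I can triangulate the tops. The red lid's tile centre is (95,106) from above and (107,77) from the scene camera; the rest go into the script.

Run:
```python
from h import *
T=dict(red=((145,255),(95,106),(335,136),(107,77),.030),blue=((201,239),(103,102),(284,141),(102,74),.030),
brass=((241,243),(100,102),(248,137),(102,76),.026),loupe=((289,247),(109,106),(205,129),(100,74),.034),steel=((337,257),(107,105),(166,121),(96,78),.026))
q=lambda o,t:np.array(o)+(np.array(t)+.5)/6.25-.5
for k,(a,b,c,d,z) in T.items():
    t,s=q(a,b),q(c,d); X=tri(s,t); print(k,"tri",X,"top@z",ray("top",[t],z)[0],"scene@z",ray("scene",[s],z)[0])
# tray: wall-top corners in top view & wood bays
for nm,c,a,s in(("yellow",((.6098,-.1539),(.6048,-.1578)),75.3,1),("green",((.6107,.1689),(.6074,.1657)),1.83,-1)):
    # height from ray centres at z=.012 in the two views
    print(nm,"tri",tri(proj("scene",[*c[0],.012]),proj("top",[*c[1],.012])))
```

```text
red tri [0.408  0.1957 0.0298] top@z [0.4079 0.1941] scene@z [0.408 0.198]
blue tri [0.4496 0.0473 0.0334] top@z [0.4495 0.0461] scene@z [0.4455 0.0498]
brass tri [ 0.4382 -0.0555  0.0267] top@z [ 0.4383 -0.0568] scene@z [ 0.4373 -0.0534]
loupe tri [ 0.4255 -0.1835  0.0343] top@z [ 0.4257 -0.1851] scene@z [ 0.425  -0.1813]
steel tri [ 0.3988 -0.3084  0.0284] top@z [ 0.399  -0.3103] scene@z [ 0.3959 -0.3073]
yellow tri [ 0.6052 -0.1571  0.0067]
green tri [0.6079 0.1676 0.0086]
```

Both views agree within about 4 mm, and the triangulated heights match the text. I'll turn the tool so that it closes along world x: tool x becomes world y, and tool y becomes world x.

```bash
python3 -m crank '[[[0,0,0,0,0,1,-0.1],[0,0,0,0,0,1,-0.1],[0,0,0,0,0,1,-0.1],[0,0,0,0,0,1,-0.1],[0,0,0,0,0,1,-0.1]]]' 40
python3 -m crank '[[[0,0,0,0,0,1,-0.1],[0,0,0,0,0,1,-0.1],[0,0,0,0,0,1,-0.1],[0,0,0,0,0,1,-0.1],[0,0,0,0,0,0.18,-0.1]]]'
python3 -m crank '[[[-0.75,0.45,0,0,0,0,-0.1],[-0.75,0.45,0,0,0,0,-0.1],[-0.75,0.45,0,0,0,0,-0.1],[-0.75,0.45,0,0,0,0,-0.1],[0,0,0,0,0,0,-0.1]]]'
python3 -c "
from h import *
print(r.tip_reach)"
```

```text
time: 0.7
ee_pos: [0.1851, 0.6229, 0.3036]
eef_rot: [0.0, 0.476, 0.879, -0.0]
wrist_force: [-0.3, -0.5, -1.3]
gripper_width: 0.0382
grasp_force: 0.0
time: 1.2
ee_pos: [0.1849, 0.623, 0.3036]
eef_rot: [0.0, 0.708, 0.707, -0.0]
wrist_force: [-0.9, 0.4, -0.3]
gripper_width: 0.0386
grasp_force: 0.0
time: 1.7
ee_pos: [0.2796, 0.4674, 0.3041]
eef_rot: [0.002, 0.709, 0.705, -0.0]
wrist_force: [0.1, -0.7, -0.2]
gripper_width: 0.0385
grasp_force: 0.0
0.0726
```

```bash
python3 -m crank '[[[0,0,1,0,0,0,-0.1],[0,0,1,0,0,0,-0.1],[0,0,1,0,0,0,-0.1],[0,0,1,0,0,0,-0.1],[0,0,0.3,0,0,0,-0.1]]]'
python3 -m crank '[[[0,0,0.1,0,0,0,-0.1],[0,0,0.06,0,0,0,-0.1],[0,0,0.04,0,0,0,-0.1],[0,0,0.04,0,0,0,-0.1],[0,0,0,0,0,0,-0.1]]]'
```

```text
time: 2.2
ee_pos: [0.2732, 0.4708, 0.0845]
eef_rot: [0.001, 0.706, 0.708, -0.004]
wrist_force: [-1.2, -1.0, -0.5]
gripper_width: 0.038
grasp_force: 0.0
time: 2.7
ee_pos: [0.2754, 0.4737, 0.0779]
eef_rot: [-0.0, 0.707, 0.707, 0.001]
wrist_force: [0.1, 0.3, -0.3]
gripper_width: 0.0388
grasp_force: 0.0
```

```bash
python3 -m crank '[[[0,0,0.04,0,0,0,-0.1],[0,0,0.04,0,0,0,-0.1],[0,0,0,0,0,0,-0.1]]]'
python3 -m crank '[[[0,0,0.04,0,0,0,-0.1],[0,0,0.04,0,0,0,-0.1],[0,0,0,0,0,0,-0.1]]]'
```

```text
time: 3.0
ee_pos: [0.2751, 0.473, 0.0727]
eef_rot: [0.0, 0.707, 0.707, -0.0]
wrist_force: [-1.0, -0.8, 0.7]
gripper_width: 0.0385
grasp_force: 0.0
time: 3.3
ee_pos: [0.2754, 0.4732, 0.0712]
eef_rot: [-0.0, 0.707, 0.707, -0.0]
wrist_force: [-5.4, -7.7, 32.1]
gripper_width: 0.0385
grasp_force: 15.8
```

Bench contact came at TCP z ≈ 0.0715, so tip_reach holds at this opening. Going to the red pot.

```bash
python3 -m crank '[[[0,0,-1,0,0,0,0.4],[0,0,-1,0,0,0,0.4],[-0.7,0.33,-0.2,0,0,0,0.4],[-0.7,0.33,0,0,0,0,0.4],[-0.7,0.33,0,0,0,0,0.4]]]'
python3 -m crank '[[[-0.7,0.33,0,0,0,0,0.4],[-0.7,0.33,0,0,0,0,0.4],[-0.7,0.33,0,0,0,0,0.4],[-0.7,0.34,0,0,0,0,0.4],[-0.64,0.34,0,0,0,0,0.4]]]'
python3 -m crank '[[[0,0,0,0,0,0,0.4],[0,0,0,0,0,0,0.4]]]'
```

```text
time: 3.8
ee_pos: [0.3252, 0.3673, 0.1796]
eef_rot: [-0.0, 0.707, 0.708, 0.001]
wrist_force: [-0.1, -0.1, -0.2]
gripper_width: 0.0599
grasp_force: 0.0
time: 4.3
ee_pos: [0.4087, 0.1944, 0.1789]
eef_rot: [0.0, 0.707, 0.707, -0.0]
wrist_force: [1.0, 0.4, 0.8]
gripper_width: 0.0599
grasp_force: 0.0
time: 4.5
ee_pos: [0.4084, 0.1956, 0.1789]
eef_rot: [-0.0, 0.708, 0.706, 0.0]
wrist_force: [0.3, 0.2, 1.0]
gripper_width: 0.06
grasp_force: 0.0
```

```bash
python3 -m crank '[[[0,0,0.7,0,0,0,0.4],[0,0,0.7,0,0,0,0.4],[0,0,0.4,0,0,0,0.4],[0,0,0.09,0,0,0,0.4],[0,0,0,0,0,0,0.4]]]'
python3 -m crank '[[[0,0,0,0,0,0,-1],[0,0,0,0,0,0,-1],[0,0,0,0,0,0,-1],[0,0,0,0,0,0,-1],[0,0,0,0,0,0,-1]]]' 30
python3 -m crank '[[[0,0,-0.5,0,0,0,-1],[0,0,-0.7,0,0,0,-1],[0,0,-0.3,0,0,0,-1],[0,0,0,0,0,0,-1]]]'
```

```text
time: 5.0
ee_pos: [0.4076, 0.197, 0.0841]
eef_rot: [-0.0, 0.706, 0.708, -0.0]
wrist_force: [1.0, -0.3, -0.0]
gripper_width: 0.0594
grasp_force: 0.0
time: 5.5
ee_pos: [0.4088, 0.1968, 0.0856]
eef_rot: [0.0, 0.707, 0.707, 0.001]
wrist_force: [-0.9, -0.8, 4.7]
gripper_width: 0.0307
grasp_force: 29.3
time: 5.9
ee_pos: [0.4096, 0.197, 0.162]
eef_rot: [0.0, 0.707, 0.707, 0.003]
wrist_force: [0.2, 0.5, 0.0]
gripper_width: 0.0305
grasp_force: 30.1
```

```bash
python3 -c "
from h import *
im=imaging.get_image('scene')
u,v=proj('scene',[.408,.196,.12]).round().astype(int)
cv2.imwrite('pics/g1.png',cv2.resize(im[v-50:v+70,u-80:u+80,::-1],(640,480),interpolation=cv2.INTER_CUBIC)); print(u,v)"
```

```text
358 122
```

View pics/g1.png

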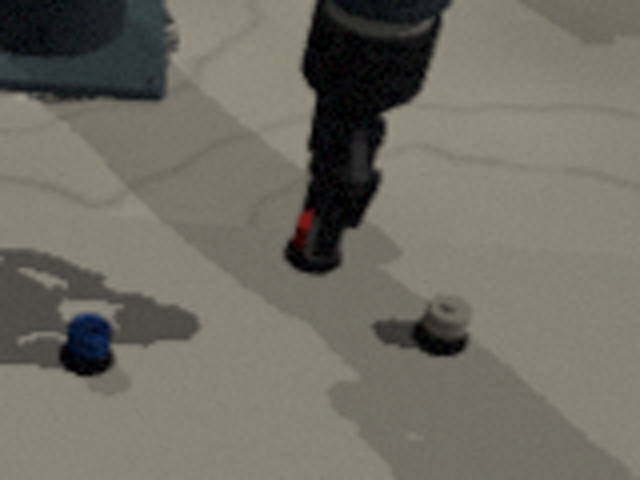

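The red pot is held upright with its foot free, at about (315,240) in the crop. The blue pot and the white pot are untouched.

```bash
python3 -m crank '[[[-0.6,0.25,0,0,0,0,-1],[-0.8,0.36,0,0,0,0,-1],[-0.9,0.4,0,0,0,0,-1],[-0.9,0.4,0,0,0,0,-1],[-0.9,0.4,0,0,0,0,-1]]]'
python3 -m crank '[[[-0.9,0.4,0,0,0,0,-1],[-0.9,0.4,0,0,0,0,-1],[-0.9,0.4,0,0,0,0,-1],[-0.8,0.36,0,0,0,0,-1],[-0.6,0.25,0,0,0,0,-1]]]'
python3 -m crank '[[[0,0,0,0,0,0,-1],[0,0,0,0,0,0,-1]]]'
```

```text
time: 6.45
ee_pos: [0.4987, -0.0106, 0.1586]
eef_rot: [-0.001, 0.707, 0.707, -0.0]
wrist_force: [0.9, 0.3, -0.4]
gripper_width: 0.0303
grasp_force: 30.1
time: 6.95
ee_pos: [0.5893, -0.2171, 0.1583]
eef_rot: [0.0, 0.708, 0.706, -0.001]
wrist_force: [0.9, 0.7, -1.0]
gripper_width: 0.0309
grasp_force: 30.1
time: 7.15
ee_pos: [0.5885, -0.2141, 0.1581]
eef_rot: [-0.001, 0.708, 0.707, -0.0]
wrist_force: [-1.0, 0.6, -0.7]
gripper_width: 0.0307
grasp_force: 30.1
```

```bash
python3 -m crank '[[[0,0.04,0.5,0,0,0,-1],[0,0,0.5,0,0,0,-1],[0,0,0.24,0,0,0,-1],[0,0,0,0,0,0,-1],[0,0,0,0,0,0,-1]]]'
python3 -m crank '[[[0,0,0.04,0,0,0,-1],[0,0,0.04,0,0,0,-1],[0,0,0,0,0,0,-1]]]'
```

```text
time: 7.65
ee_pos: [0.5915, -0.2132, 0.0978]
eef_rot: [-0.0, 0.707, 0.707, 0.0]
wrist_force: [0.2, -1.0, 0.2]
gripper_width: 0.0305
grasp_force: 30.1
time: 7.95
ee_pos: [0.5915, -0.2138, 0.0938]
eef_rot: [0.0, 0.707, 0.707, 0.0]
wrist_force: [-0.1, 0.2, -0.6]
gripper_width: 0.0308
grasp_force: 30.1
```

```bash
python3 -m crank '[[[0,0,0.04,0,0,0,-1],[0,0,0.03,0,0,0,-1],[0,0,0,0,0,0,-1]]]'
python3 -m crank '[[[0,0,0.02,0,0,0,-1],[0,0,0,0,0,0,-1]]]'
```

```text
time: 8.25
ee_pos: [0.5913, -0.2138, 0.0898]
eef_rot: [0.0, 0.707, 0.707, 0.0]
wrist_force: [-0.1, 0.2, -1.2]
gripper_width: 0.0307
grasp_force: 30.2
time: 8.45
ee_pos: [0.5914, -0.2139, 0.0897]
eef_rot: [-0.0, 0.707, 0.707, 0.0]
wrist_force: [-2.9, 2.7, 6.7]
gripper_width: 0.0308
grasp_force: 31.0
```

Contact is felt at z ≈ 0.0897. Releasing, lifting, and going on to the blue pot.

```bash
python3 -m crank '[[[0,0,0,0,0,0,0.1],[0,0,0,0,0,0,0.1],[0,0,0,0,0,0,0.1],[0,0,-0.5,0,0,0,0.1],[0,0,-0.9,0,0,0,0.2]]]'
python3 -c "
from h import *
s=sensors.get_state();print(s['ee_pos'],s['joint_pos'])
im=imaging.get_image('top')
u,v=proj('top',[.57,-.15,0]).round().astype(int)
cv2.imwrite('pics/p1.png',cv2.resize(im[v-60:v+60,u-80:u+80,::-1],(640,480),interpolation=cv2.INTER_CUBIC)); print(u,v)
print((np.array([.4496,.0473])-s['ee_pos'][:2])/.05)"
```

```text
time: 8.95
ee_pos: [0.5892, -0.2129, 0.1566]
eef_rot: [-0.003, 0.707, 0.707, -0.002]
wrist_force: [0.9, 0.4, 0.5]
gripper_width: 0.0512
grasp_force: 0.0
[ 0.5892 -0.2129  0.1566] [ 0.0772  0.6974  0.2822  1.708  -0.257   0.7797  0.4823]
291 209
[-2.7923  5.2039]
```

View pics/p1.png

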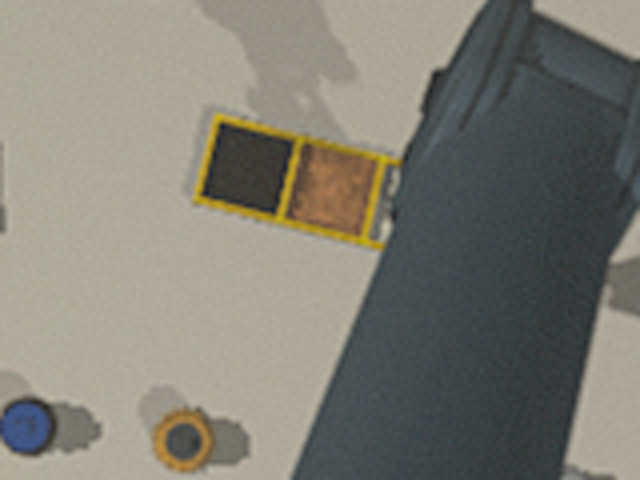

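The arm hides the white bay. The other two yellow bays are empty, and the blue pot and brass barrel are in place. I'll check the red pot from the blue pot's side.

```bash
python3 -m crank '[[[0.74,-0.4,0,0,0,0,0.4],[0.74,-0.4,0,0,0,0,0.4],[0.74,-0.4,0,0,0,0,0.4],[0.74,-0.4,0,0,0,0,0.4],[0.74,-0.4,0,0,0,0,0.4]]]'
python3 -m crank '[[[0.74,-0.4,0,0,0,0,0.4],[0.74,-0.4,0,0,0,0,0.4],[0,0,0,0,0,0,0.4],[0,0,0,0,0,0,0.4]]]'
python3 -c "
from h import *
im=imaging.get_image('top')
u,v=proj('top',[.57,-.15,0]).round().astype(int)
cv2.imwrite('pics/p2.png',cv2.resize(im[v-60:v+60,u-80:u+80,::-1],(640,480),interpolation=cv2.INTER_CUBIC)); print(u,v)"
```

```text
time: 9.5
ee_pos: [0.4906, -0.0275, 0.159]
eef_rot: [0.0, 0.707, 0.707, 0.0]
wrist_force: [0.5, 1.2, -0.5]
gripper_width: 0.0598
grasp_force: 0.0
time: 9.9
ee_pos: [0.4513, 0.0459, 0.159]
eef_rot: [0.0, 0.706, 0.708, 0.0]
wrist_force: [1.5, -0.8, 0.2]
gripper_width: 0.0595
grasp_force: 0.0
291 209
```

View pics/p2.png

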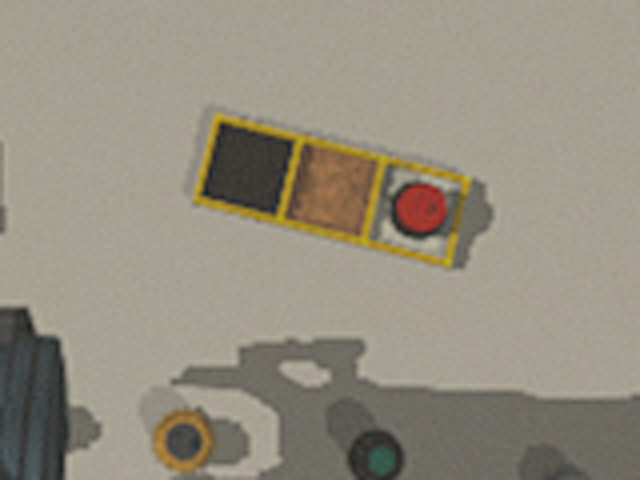

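The red pot sits in the white bay with its lid centre at about crop (420,208), which is near the bay centre. I'll compute the offset and grasp the blue pot.

```bash
python3 -c "
from h import *
q=np.array([420,208]);uv=[211,149]+(q+.5)/4-.5
print(ray('top',[uv],.034), 'tray', ray('top',[[211,149]+(np.array(p)+.5)/4-.5 for p in ((213,115),(472,178),(455,268),(195,203))],.012).mean(0))"
python3 -m crank '[[[0,0,0.5,0,0,0,0.4],[0,0,0.5,0,0,0,0.4],[0,0,0.4,0,0,0,0.4],[0,0,0.08,0,0,0,0.4],[0,0,0,0,0,0,0.4]]]'
python3 -m crank '[[[0,0,0,0,0,0,-1],[0,0,0,0,0,0,-1],[0,0,0,0,0,0,-1],[0,0,0,0,0,0,-1],[0,0,0,0,0,0,-1]]]' 30
```

```text
[[ 0.5897 -0.2136]] tray [ 0.6039 -0.1587]
time: 10.45
ee_pos: [0.4516, 0.0438, 0.0846]
eef_rot: [0.0, 0.708, 0.706, -0.0]
wrist_force: [0.4, 0.4, 0.4]
gripper_width: 0.0599
grasp_force: 0.0
time: 10.95
ee_pos: [0.452, 0.0449, 0.0859]
eef_rot: [0.001, 0.707, 0.707, 0.001]
wrist_force: [-0.2, -0.0, 6.7]
gripper_width: 0.0309
grasp_force: 29.3
```

The red pot is about 1 mm from its bay centre. Lifting the blue pot and carrying it to the green tray's white bay.

```bash
python3 -m crank '[[[0,0,-0.5,0,0,0,-1],[0,0,-0.7,0,0,0,-1],[0.4,0.34,-0.2,0,0,0,-1],[0.8,0.68,0,0,0,0,-1],[0.8,0.68,0,0,0,0,-1]]]'
python3 -m crank '[[[0.8,0.68,0,0,0,0,-1],[0.5,0.45,0,0,0,0,-1],[0.28,0.25,0,0,0,0,-1],[0,0,0,0,0,0,-1],[0,0,0,0,0,0,-1]]]'
```

```text
time: 11.45
ee_pos: [0.5343, 0.1424, 0.1566]
eef_rot: [0.001, 0.707, 0.707, 0.001]
wrist_force: [0.6, 0.8, 0.3]
gripper_width: 0.0308
grasp_force: 30.1
time: 11.95
ee_pos: [0.5999, 0.2179, 0.155]
eef_rot: [0.0, 0.707, 0.707, -0.0]
wrist_force: [-1.3, 0.3, -1.5]
gripper_width: 0.0308
grasp_force: 30.1
```

```bash
python3 -m crank '[[[0.12,0.12,0.2,0,0,0,-1],[0,0,0.5,0,0,0,-1],[0,0,0.4,0,0,0,-1],[0,0,0.1,0,0,0,-1],[0,0,0,0,0,0,-1]]]'
python3 -m crank '[[[0,0,0.03,0,0,0,-1],[0,0,0,0,0,0,-1]]]'
```

```text
time: 12.45
ee_pos: [0.6057, 0.2237, 0.094]
eef_rot: [-0.0, 0.707, 0.707, -0.001]
wrist_force: [-0.1, -0.9, -0.6]
gripper_width: 0.0307
grasp_force: 30.1
time: 12.65
ee_pos: [0.607, 0.2245, 0.0944]
eef_rot: [0.0, 0.707, 0.707, 0.001]
wrist_force: [-0.6, 0.1, -1.0]
gripper_width: 0.0307
grasp_force: 30.1
```

```bash
python3 -m crank '[[[0,0,0.05,0,0,0,-1],[0,0,0.02,0,0,0,-1],[0,0,0,0,0,0,-1]]]'
python3 -m crank '[[[0,0,0.03,0,0,0,-1],[0,0,0,0,0,0,-1]]]'
```

```text
time: 12.95
ee_pos: [0.6065, 0.2246, 0.0901]
eef_rot: [0.0, 0.707, 0.707, 0.0]
wrist_force: [0.5, 0.2, -0.2]
gripper_width: 0.0307
grasp_force: 30.2
time: 13.15
ee_pos: [0.6066, 0.2245, 0.09]
eef_rot: [-0.0, 0.707, 0.707, 0.0]
wrist_force: [-5.0, -1.4, 12.6]
gripper_width: 0.0307
grasp_force: 31.4
```

```bash
python3 -m crank '[[[0,0,0,0,0,0,0.1],[0,0,0,0,0,0,0.1],[0,0,0,0,0,0,0.1],[0,0,-0.5,0,0,0,0.1],[0,0,-0.9,0,0,0,0.2]]]'
python3 -m crank '[[[-0.7,-0.42,0,0,0,0,0.4],[-0.7,-0.42,0,0,0,0,0.4],[-0.7,-0.42,0,0,0,0,0.4],[-0.7,-0.42,0,0,0,0,0.4],[-0.7,-0.42,0,0,0,0,0.4]]]'
python3 -m crank '[[[-0.7,-0.42,0,0,0,0,0.4],[-0.7,-0.42,0,0,0,0,0.4],[-0.7,-0.42,0,0,0,0,0.4],[0,0,0,0,0,0,0.4],[0,0,0,0,0,0,0.4]]]'
```

```text
time: 13.65
ee_pos: [0.6041, 0.2238, 0.1558]
eef_rot: [-0.001, 0.707, 0.707, -0.003]
wrist_force: [2.0, 0.7, -0.1]
gripper_width: 0.0511
grasp_force: 0.0
time: 14.15
ee_pos: [0.5005, 0.0482, 0.1584]
eef_rot: [0.0, 0.707, 0.707, 0.0]
wrist_force: [0.6, -0.3, 0.2]
gripper_width: 0.06
grasp_force: 0.0
time: 14.65
ee_pos: [0.4384, -0.0562, 0.1585]
eef_rot: [0.0, 0.708, 0.706, 0.0]
wrist_force: [0.2, 0.2, -1.1]
gripper_width: 0.0597
grasp_force: 0.0
```

```bash
python3 -m crank '[[[0,0,0.5,0,0,0,0.4],[0,0,0.5,0,0,0,0.4],[0,0,0.4,0,0,0,0.4],[0,0,0.1,0,0,0,0.4],[0,0,0,0,0,0,0.4]]]'
python3 -m crank '[[[0,0,0,0,0,0,-1],[0,0,0,0,0,0,-1],[0,0,0,0,0,0,-1],[0,0,0,0,0,0,-1],[0,0,0,0,0,0,-1]]]' 50
python3 -m crank '[[[0,0,-0.5,0,0,0,-1],[0,0,-0.7,0,0,0,-1],[0,0.2,-0.2,0,0,0,-1],[-0.21,0.8,0,0,0,0,-1],[-0.21,0.8,0,0,0,0,-1]]]'
python3 -m crank '[[[-0.21,0.8,0,0,0,0,-1],[-0.21,0.7,0,0,0,0,-1],[-0.07,0.32,0,0,0,0,-1],[0,0,0,0,0,0,-1],[0,0,0,0,0,0,-1]]]'
```

```text
time: 15.15
ee_pos: [0.4387, -0.0547, 0.0829]
eef_rot: [-0.0, 0.706, 0.708, -0.0]
wrist_force: [0.5, -0.3, 1.0]
gripper_width: 0.0597
grasp_force: 0.0
time: 15.65
ee_pos: [0.4392, -0.0553, 0.0845]
eef_rot: [0.001, 0.707, 0.707, 0.001]
wrist_force: [-0.3, 0.1, 5.1]
gripper_width: 0.032
grasp_force: 49.0
time: 16.15
ee_pos: [0.5296, -0.0762, 0.155]
eef_rot: [0.0, 0.707, 0.708, 0.001]
wrist_force: [1.1, -0.6, -0.7]
gripper_width: 0.0319
grasp_force: 50.3
time: 16.65
ee_pos: [0.6187, -0.1008, 0.1535]
eef_rot: [-0.0, 0.707, 0.707, -0.0]
wrist_force: [0.5, -0.5, -1.8]
gripper_width: 0.0318
grasp_force: 50.3
```

```bash
python3 -m crank '[[[0,0,0.3,0,0,0,-1],[0,0,0.5,0,0,0,-1],[0,0,0.32,0,0,0,-1],[0,0,0.08,0,0,0,-1],[0,0,0,0,0,0,-1]]]'
python3 -m crank '[[[0,0,0.04,0,0,0,-1],[0,0,0.02,0,0,0,-1],[0,0,0,0,0,0,-1]]]'
```

```text
time: 17.15
ee_pos: [0.6186, -0.1009, 0.0926]
eef_rot: [-0.001, 0.707, 0.707, -0.001]
wrist_force: [0.4, 0.4, -1.1]
gripper_width: 0.0318
grasp_force: 50.3
time: 17.45
ee_pos: [0.6198, -0.1011, 0.091]
eef_rot: [0.0, 0.707, 0.707, 0.0]
wrist_force: [0.7, -0.2, -0.8]
gripper_width: 0.0319
grasp_force: 50.3
```

```bash
python3 -m crank '[[[0,0,0.03,0,0,0,-1],[0,0,0,0,0,0,-1]]]'
python3 -m crank '[[[0,0,0.03,0,0,0,-1],[0,0,0,0,0,0,-1]]]'
```

```text
time: 17.65
ee_pos: [0.6195, -0.101, 0.089]
eef_rot: [0.0, 0.707, 0.707, 0.0]
wrist_force: [-0.4, -0.1, -1.3]
gripper_width: 0.0318
grasp_force: 50.3
time: 17.85
ee_pos: [0.6196, -0.1011, 0.0886]
eef_rot: [-0.0, 0.707, 0.707, 0.0]
wrist_force: [-4.0, 1.3, 10.5]
gripper_width: 0.0316
grasp_force: 51.5
```

```bash
python3 -m crank '[[[0,0,0,0,0,0,0.1],[0,0,0,0,0,0,0.1],[0,0,0,0,0,0,0.1],[0,0,-0.5,0,0,0,0.1],[0,0,-0.9,0,0,0,0.2]]]'
python3 -m crank '[[[-0.33,-0.77,0,0,0,0,0.4],[-0.33,-0.77,0,0,0,0,0.4],[-0.33,-0.77,0,0,0,0,0.4],[-0.33,-0.77,0,0,0,0,0.4],[-0.33,-0.77,0,0,0,0,0.4]]]'
python3 -m crank '[[[0,0,0,0,0,0,0.4],[0,0,0,0,0,0,0.4]]]'
```

```text
time: 18.35
ee_pos: [0.6173, -0.1005, 0.1551]
eef_rot: [-0.003, 0.707, 0.707, -0.002]
wrist_force: [0.6, -0.2, 0.1]
gripper_width: 0.0516
grasp_force: 0.0
time: 18.85
ee_pos: [0.4255, -0.1841, 0.1575]
eef_rot: [0.0, 0.707, 0.707, 0.0]
wrist_force: [0.0, -1.9, 0.0]
gripper_width: 0.0599
grasp_force: 0.0
time: 19.05
ee_pos: [0.4267, -0.184, 0.1576]
eef_rot: [0.0, 0.708, 0.707, 0.0]
wrist_force: [1.7, 0.4, 0.1]
gripper_width: 0.0598
grasp_force: 0.0
```

```bash
python3 -m crank '[[[0,0,0.5,0,0,0,0.4],[0,0,0.5,0,0,0,0.4],[0,0,0.35,0,0,0,0.4],[0,0,0.08,0,0,0,0.4],[0,0,0,0,0,0,0.4]]]'
python3 -m crank '[[[0,0,0,0,0,0,-1],[0,0,0,0,0,0,-1],[0,0,0,0,0,0,-1],[0,0,0,0,0,0,-1],[0,0,0,0,0,0,-1]]]' 30
python3 -m crank '[[[0,0,-0.5,0,0,0,-1],[0,0,-0.7,0,0,0,-1],[0,0.2,-0.2,0,0,0,-1],[0.14,0.8,0,0,0,0,-1],[0.14,0.8,0,0,0,0,-1]]]'
python3 -m crank '[[[0.14,0.8,0,0,0,0,-1],[0.12,0.7,0,0,0,0,-1],[0,0.26,0,0,0,0,-1],[0,0,0,0,0,0,-1],[0,0,0,0,0,0,-1]]]'
```

```text
time: 19.55
ee_pos: [0.4278, -0.1831, 0.0856]
eef_rot: [-0.0, 0.707, 0.708, 0.0]
wrist_force: [-0.4, 0.9, 0.5]
gripper_width: 0.0599
grasp_force: 0.0
time: 20.05
ee_pos: [0.4277, -0.1837, 0.0869]
eef_rot: [0.001, 0.707, 0.707, 0.001]
wrist_force: [-0.5, 1.3, 7.0]
gripper_width: 0.0288
grasp_force: 29.4
time: 20.55
ee_pos: [0.518, -0.1697, 0.1572]
eef_rot: [0.001, 0.708, 0.707, 0.0]
wrist_force: [0.8, -0.5, -0.3]
gripper_width: 0.0288
grasp_force: 29.9
time: 21.05
ee_pos: [0.6039, -0.1568, 0.1558]
eef_rot: [-0.0, 0.707, 0.707, -0.001]
wrist_force: [0.1, -1.0, -0.8]
gripper_width: 0.0286
grasp_force: 29.9
```

```bash
python3 -m crank '[[[0,0.02,0.3,0,0,0,-1],[0,0,0.5,0,0,0,-1],[0,0,0.32,0,0,0,-1],[0,0,0.08,0,0,0,-1],[0,0,0,0,0,0,-1]]]'
python3 -m crank '[[[0,0,0.04,0,0,0,-1],[0,0,0.02,0,0,0,-1],[0,0,0,0,0,0,-1]]]'
```

```text
time: 21.55
ee_pos: [0.6051, -0.1567, 0.095]
eef_rot: [-0.001, 0.707, 0.707, -0.001]
wrist_force: [-0.4, -0.3, -0.2]
gripper_width: 0.0288
grasp_force: 29.9
time: 21.85
ee_pos: [0.6063, -0.1566, 0.0935]
eef_rot: [0.0, 0.707, 0.707, 0.0]
wrist_force: [-0.0, -0.7, -0.8]
gripper_width: 0.0288
grasp_force: 29.9
```

```bash
python3 -m crank '[[[0,0,0.03,0,0,0,-1],[0,0,0,0,0,0,-1]]]'
```

```text
time: 22.05
ee_pos: [0.606, -0.1565, 0.0915]
eef_rot: [0.0, 0.707, 0.707, 0.0]
wrist_force: [-0.2, -0.8, 0.1]
gripper_width: 0.0284
grasp_force: 29.9
```

```bash
python3 -m crank '[[[0,0,0.03,0,0,0,-1],[0,0,0,0,0,0,-1]]]'
```

```text
time: 22.25
ee_pos: [0.6062, -0.1566, 0.0909]
eef_rot: [-0.0, 0.707, 0.707, 0.0]
wrist_force: [-2.3, 0.0, 8.4]
gripper_width: 0.0287
grasp_force: 30.9
```

```bash
python3 -m crank '[[[0,0,0,0,0,0,0.1],[0,0,0,0,0,0,0.1],[0,0,0,0,0,0,0.1],[0,0,-0.5,0,0,0,0.1],[0,0,-0.9,0,0,0,0.2]]]'
python3 -m crank '[[[-0.5,-0.69,0,0,0,0,0.4],[-0.5,-0.69,0,0,0,0,0.4],[-0.5,-0.69,0,0,0,0,0.4],[-0.5,-0.69,0,0,0,0,0.4],[-0.5,-0.69,0,0,0,0,0.4]]]'
python3 -m crank '[[[-0.5,-0.67,0,0,0,0,0.4],[0,0,0,0,0,0,0.4],[0,0,0,0,0,0,0.4]]]'
```

```text
time: 22.75
ee_pos: [0.6038, -0.1558, 0.1575]
eef_rot: [-0.003, 0.707, 0.707, -0.002]
wrist_force: [0.5, -0.1, 1.0]
gripper_width: 0.0514
grasp_force: 0.0
time: 23.25
ee_pos: [0.4321, -0.2824, 0.16]
eef_rot: [0.0, 0.707, 0.707, -0.0]
wrist_force: [0.4, -0.1, -0.3]
gripper_width: 0.0596
grasp_force: 0.0
time: 23.55
ee_pos: [0.3993, -0.3073, 0.16]
eef_rot: [0.0, 0.708, 0.706, 0.0]
wrist_force: [-0.0, 0.1, 0.4]
gripper_width: 0.0599
grasp_force: 0.0
```

```bash
python3 -m crank '[[[0,0,0.5,0,0,0,0.4],[0,0,0.5,0,0,0,0.4],[0,0,0.44,0,0,0,0.4],[0,0,0.1,0,0,0,0.4],[0,0,0,0,0,0,0.4]]]'
python3 -m crank '[[[0,0,0,0,0,0,-1],[0,0,0,0,0,0,-1],[0,0,0,0,0,0,-1],[0,0,0,0,0,0,-1],[0,0,0,0,0,0,-1]]]' 50
python3 -m crank '[[[0,0,-0.5,0,0,0,-1],[0,0,-0.7,0,0,0,-1],[0.3,0.15,-0.2,0,0,0,-1],[0.8,0.4,0,0,0,0,-1],[0.8,0.4,0,0,0,0,-1]]]'
```

```text
time: 24.05
ee_pos: [0.4006, -0.3057, 0.0824]
eef_rot: [-0.001, 0.706, 0.708, 0.0]
wrist_force: [-1.1, 0.7, 0.6]
gripper_width: 0.0602
grasp_force: 0.0
time: 24.55
ee_pos: [0.4008, -0.3068, 0.0842]
eef_rot: [0.001, 0.707, 0.707, 0.0]
wrist_force: [-0.6, 1.8, 5.1]
gripper_width: 0.0323
grasp_force: 49.1
time: 25.05
ee_pos: [0.4483, -0.2114, 0.1544]
eef_rot: [0.001, 0.708, 0.706, 0.001]
wrist_force: [0.7, 0.1, -0.1]
gripper_width: 0.0317
grasp_force: 50.1
```

```bash
python3 -m crank '[[[0.8,0.4,0,0,0,0,-1],[0.8,0.4,0,0,0,0,-1],[0.8,0.4,0,0,0,0,-1],[0.8,0.4,0,0,0,0,-1],[0.8,0.4,0,0,0,0,-1]]]'
python3 -m crank '[[[0.8,0.4,0,0,0,0,-1],[0.8,0.4,0,0,0,0,-1],[0.6,0.3,0,0,0,0,-1],[0,0,0,0,0,0,-1],[0,0,0,0,0,0,-1]]]'
```

```text
time: 25.55
ee_pos: [0.5482, -0.0096, 0.1538]
eef_rot: [0.0, 0.707, 0.707, 0.001]
wrist_force: [0.6, -0.9, -0.9]
gripper_width: 0.0322
grasp_force: 50.1
time: 26.05
ee_pos: [0.6024, 0.0993, 0.1533]
eef_rot: [0.0, 0.706, 0.708, 0.0]
wrist_force: [1.1, 0.4, -0.5]
gripper_width: 0.0315
grasp_force: 50.1
```

```bash
python3 -m crank '[[[0.23,0.15,0,0,0,0,-1],[0,0,0.5,0,0,0,-1],[0,0,0.5,0,0,0,-1],[0,0,0.2,0,0,0,-1],[0,0,0,0,0,0,-1]]]'
python3 -m crank '[[[0,0,0.04,0,0,0,-1],[0,0,0,0,0,0,-1],[0,0,0,0,0,0,-1]]]'
```

```text
time: 26.55
ee_pos: [0.609, 0.1092, 0.0918]
eef_rot: [-0.001, 0.707, 0.707, -0.001]
wrist_force: [0.1, -0.6, -1.9]
gripper_width: 0.0318
grasp_force: 50.1
time: 26.85
ee_pos: [0.6105, 0.11, 0.0919]
eef_rot: [0.0, 0.707, 0.707, 0.001]
wrist_force: [-0.9, -0.6, -1.5]
gripper_width: 0.0323
grasp_force: 50.1
```

```bash
python3 -m crank '[[[0,0,0.03,0,0,0,-1],[0,0,0,0,0,0,-1]]]'
```

```text
time: 27.05
ee_pos: [0.61, 0.1101, 0.0897]
eef_rot: [0.0, 0.707, 0.707, 0.0]
wrist_force: [-0.4, -0.2, -0.8]
gripper_width: 0.0319
grasp_force: 50.1
```

```bash
python3 -m crank '[[[0,0,0.03,0,0,0,-1],[0,0,0,0,0,0,-1]]]'
```

```text
time: 27.25
ee_pos: [0.6101, 0.11, 0.0883]
eef_rot: [0.0, 0.707, 0.707, 0.0]
wrist_force: [-0.4, -0.3, 3.1]
gripper_width: 0.0321
grasp_force: 50.7
```

```bash
python3 -m crank '[[[0,0,0,0,0,0,0.1],[0,0,0,0,0,0,0.1],[0,0,0,0,0,0,0.1],[0,0,-0.5,0,0,0,0.1],[0,0,-0.9,0,0,0,0.2]]]'
python3 -m crank '[[[0,-0.9,0,0,0,0,0.2],[0,-0.9,0,0,0,0,0.2],[0,-0.9,0,0,0,0,0.2],[0,-0.9,0,0,0,0,0.2],[0,0,0,0,0,0,0.2]]]'
python3 -c "
from h import *
for n in C: globals()[n]=imaging.get_image(n)
a=top[150:250,100:360,::-1]; b=scene[120:250,150:420,::-1]
cv2.imwrite('pics/e1.png',np.vstack([cv2.resize(a,(780,300),interpolation=cv2.INTER_CUBIC),cv2.resize(b[15:115,:260],(780,300),interpolation=cv2.INTER_CUBIC)]))"
```

```text
time: 27.75
ee_pos: [0.6077, 0.1097, 0.1557]
eef_rot: [-0.002, 0.707, 0.707, -0.003]
wrist_force: [0.9, 1.6, -1.2]
gripper_width: 0.0515
grasp_force: 0.0
time: 28.25
ee_pos: [0.4226, 0.1091, 0.1569]
eef_rot: [-0.003, 0.707, 0.708, -0.004]
wrist_force: [1.0, 0.8, -0.2]
gripper_width: 0.0512
grasp_force: 0.0
```

View pics/e1.png

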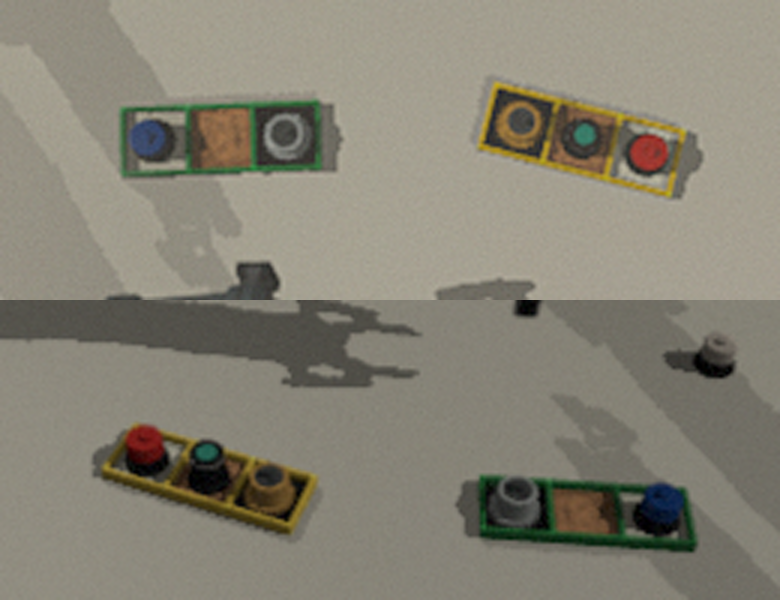

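All five parts stand upright in their named bays in both views, and the green cork bay is empty. Lid and disc centres in the top view are blue (152,139), steel (287,134), brass (522,121), lens (584,134) and red (650,154). I'll check these against the bay centres.

```bash
python3 -c "
from h import *
G=(np.array([.6074,.1657]),-1,91.85);Y=(np.array([.6045,-.158]),1,75.4)
for n,p,z,(c,s,a),yb in(('blue',(152,139),.034,G,-58),('steel',(287,134),.031,G,58),('brass',(522,121),.031,Y,58),('loupe',(584,134),.038,Y,0),('red',(650,154),.034,Y,-58)):
    w=ray('top',[np.array([100,150])+(np.array(p)+.5)/3-.5],z)[0]
    d=np.radians(a); ey=s*np.array([np.cos(d),np.sin(d)]); ex=np.array([ey[1],-ey[0]])
    print(n,'err mm',(w-c)@ex*1e3,(w-c)@ey*1e3-yb)"
```

```text
blue err mm 1.175520203291095 2.0008967012016825
steel err mm 0.8602622892755032 3.762383563477151
brass err mm 0.18238937523558896 -1.3132222647044216
loupe err mm 1.534837003528065 1.240282745690414
red err mm -0.7896678000123437 -1.544109134207595
```

All errors are under 4 mm against the 12 mm tolerance, and the robot is clear of everything. Handing in.

```bash
python3 -c "
from bench import r
print(r.sign_off())"
```

```text
the job is handed in; nothing more can be done
None
```

Both kits are made up and handed in: all five parts stand in their named bays, at most 4 mm off centre by the top camera, with the green cork bay left empty; the hand-in returned no verdict, and I did not measure the white pot, basket and holder afterwards.

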